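# Fetch the V-block from behind the clutter and set it in the drilling vise

### The arm

A 6-joint arm with a two-finger parallel gripper is mounted at the origin on the work surface. World frame = base frame: x ahead of the robot, y to its left, z up, the work surface at z = 0. Lengths are in mm, angles in rad, forces in N, time in s.
With the tool pointing down it reaches from about 275 to 825 mm from the base axis. Payload 5.2 kg.
Tool frame: the origin (TCP) lies at the very end of the fingers, on their centre line; the grasp point (between the pads) lies 19 mm behind it; z points along the fingers, y is the line along which they close (so a half turn about z gives the same grasp; the last joint's range is limited). The gripper opens to 93 mm and grips with 3 to 60 N. Pads are 15 mm wide; open, the fingers measure 128 mm over their backs; the gripper's body (75 mm by 188 mm) begins 65 mm behind the grasp point.
Start: joints at [-1.313, 0.259, 1.535, -0, 1.348, -0.203], TCP at [244.586, -492.628, 218.653] pointing down, gripper open.
Joint ranges: [-3.14, 3.14], [-0.91, 2.08], [0.19, 2.58], [-1.22, 4.36], [0.22, 2.71], [-3.12, 3.12]. Speed limits (rad/s): [2.57, 2.57, 3.14, 3.14, 3.14, 3.14].

### API

Orientations are given as [roll, pitch, yaw] about the fixed x, y, z axes, in that order (R = Rz(yaw) Ry(pitch) Rx(roll)).
In Python, from bench import robot gives the robot as it stands. The module is installed in compiled form; this text tells all that it offers. Calls block until the motion is done:
- robot.move_ptp(position, orientation): joint-space move of the TCP to a pose.
- robot.move_linear(position, ori=None, speed=150, f_stop=None): straight line of the TCP; ori=None keeps the orientation; speed is the mean speed in mm/s. With f_stop (N) it stops when the force on the tool has changed by that much, and returns True; else False.
- robot.move_j(angles): joint-space move.
- robot.move_gripper(opening): opening from 0.0 (shut) to 1.0 (fully open); the grip force is fixed at half the most; returns when the fingers have stopped.
- robot.sleep(seconds).
- robot.inverse_kinematics(position, orientation): joint angles nearest the present ones, or None.
- robot.get_image(name): name is "side" or "top" or "wrist"; returns a dict with "img" (400x640x3 uint8, blue, green, red), "fovy" (degrees; the focal length in pixels is half the picture's height over the tangent of half this angle, whatever the lens; pixels are square), "cx", "cy" (the principal point, pixels), "eye" and "orientation" of the camera in the world. Camera axes: x right, y down, z forward; pixel columns grow to the right and rows downward; lengths in mm; the calibration is good to about 2 mm. A picture is of the moment at which its call begins. There is no depth.
A pose or a line that the arm cannot do raises robot.MotionError and nothing moves.
- robot.hand_in(): hands the job in; it is judged then, once.
Readings, each from a call of its own:
- robot.current_t(): time.
- robot.current_qpos(): joint angles.
- robot.current_joint_vel(): joint speeds.
- robot.current_joint_efforts(): joint torques, N m.
- robot.current_tcp_pos(): TCP position.
- robot.current_eef_rot(): TCP orientation.
- robot.current_contact_force(): force on the tool from outside, world axes, zero at the start.
- robot.current_ft_torque(): the same for the moment, N m.
- robot.current_gripper_width(): opening from 0.0 (shut) to 1.0 (fully open).
- robot.current_finger_force(): force on a finger pad.
Only numpy, scipy, OpenCV 4.12 (cv2) and the standard library are available. Lean on these libraries where they do the work, as an engineer would, in place of code of your own. Each camera call takes 0.05 s, during which the arm holds its last target. There are 200 camera calls.

### The job

Clear the spray can, the screw jack and the square tube out of the blue tray and stand all three on the plywood board, leaving the V-block where it is until they are all there. Then set the V-block on the bed of the grey vise, groove up and in line with the jaw faces, centred between the jaws and along their width, and only after that put the three others back upright in the tray, each on the very spot it stood on at the start. Never tip any of them over, and leave the hammer, the wrench and the drill alone.

Things in the scene. Friction and masses are not known exactly. Their poses are not given: they have to be found in the camera images.
- vblock: steel V-block, 50 x 50 mm, 40 mm high, about 0.5 kg, in the tray among and behind three taller things. Origin: centre of its underside, z up. A V-groove, 32 mm wide, 16 mm deep, runs along its x in its top; the lower 24 mm are solid. Grip it low across the groove's two end faces (closing along its x): in the vise there is no room for fingers between its +-y sides and the jaws.
- spray_can: white spray can standing upright, round, 52 mm diameter, 125 mm high; from 88 mm up it is a grey cap of 48 mm diameter, a good place to grip. Origin: centre of its underside. About 0.22 kg.
- screw_jack: small dark steel screw jack standing upright, round: foot 56 mm diameter, waist, and on top a bright round head of 32 mm diameter from 89 to 115 mm height, the place to grip. Origin: centre of its underside. About 0.45 kg.
- tube: upright offcut of square aluminium tube, 40 x 40 mm outside, 3 mm wall, 110 mm high, open at the top, its sides along its x and y axes. Origin: centre of its underside. About 0.2 kg.
- tray: fixed blue sheet-steel tray, 180 mm along its x, 230 mm along its y, wall 18 mm high and 3 mm thick, inner floor 3 mm above the bench; the V-block, can, jack and tube stand on that floor at the start. Origin: centre of its underside.
- board: fixed square plywood board, 190 x 190 mm, 9 mm thick, flat on the bench to the left or right of the tray: the side area. Origin: centre of its underside, its edges along its x and y; its top is 9 mm above the origin.
- vise_seat (a point): point on top of the bed of the fixed grey vise, midway between its open jaws and midway along their width, 30 mm above the bench. The jaws face each other along x, 80 mm apart (faces 40 mm from this point); they are 100 mm wide along y and rise 35 mm above the bed; the gap is open above and at both y ends. Bed 96 mm wide in y. Screw and handle point to -x.
- hammer: bystander: hammer lying on the bench beyond the tray, 260 mm long, not to be moved..
- wrench: bystander: flat wrench lying on the bench between robot and tray, not to be moved..
- drill: bystander: cordless drill, green and black, standing on its battery beyond the tray, 200 mm high, not to be moved. Origin: centre of its underside.

How it is judged (in metres and radians):
On the way, in this order (a step that is already met when the one before it is completed fails the run):
1. the can, the jack and the tube all stand released on the plywood board, with the V-block still in its place in the tray (x of spray_can in the frame of board between -0.095 and 0.095 m and y of spray_can in the frame of board between -0.095 and 0.095 m and z of spray_can in the frame of board between 0.004 and 0.014 m and angle between each of spray_can, screw_jack, tube's own z axis and vertical below 0.1 rad and contact force between the fingers and spray_can below 0.1 N and linear speed of each of spray_can, screw_jack, tube below 0.02 m/s and angular speed of each of spray_can, screw_jack, tube below 0.2 rad/s and x of screw_jack in the frame of board between -0.095 and 0.095 m and y of screw_jack in the frame of board between -0.095 and 0.095 m and z of screw_jack in the frame of board between 0.004 and 0.014 m and contact force between the fingers and screw_jack below 0.1 N and x of tube in the frame of board between -0.095 and 0.095 m and y of tube in the frame of board between -0.095 and 0.095 m and z of tube in the frame of board between 0.004 and 0.014 m and contact force between the fingers and tube below 0.1 N and distance of vblock from where it was at the start of the episode below 0.02 m), for 0.2 s.
2. the V-block sits released in the vise, with the three others still standing on the board (horizontal distance between vblock and vise_seat below 0.013 m and z of vblock in the frame of vise_seat between -0.004 and 0.004 m and angle between vblock's own z axis and vertical below 0.08 rad and angle between the x axis of vblock and the y axis of vise_seat, either way round below 0.2 rad and contact force between the fingers and vblock below 0.1 N and linear speed of each of vblock, spray_can, screw_jack, tube below 0.02 m/s and angular speed of each of vblock, spray_can, screw_jack, tube below 0.2 rad/s and x of spray_can in the frame of board between -0.095 and 0.095 m and y of spray_can in the frame of board between -0.095 and 0.095 m and z of spray_can in the frame of board between 0.004 and 0.014 m and angle between each of spray_can, screw_jack, tube's own z axis and vertical below 0.1 rad and contact force between the fingers and spray_can below 0.1 N and x of screw_jack in the frame of board between -0.095 and 0.095 m and y of screw_jack in the frame of board between -0.095 and 0.095 m and z of screw_jack in the frame of board between 0.004 and 0.014 m and contact force between the fingers and screw_jack below 0.1 N and x of tube in the frame of board between -0.095 and 0.095 m and y of tube in the frame of board between -0.095 and 0.095 m and z of tube in the frame of board between 0.004 and 0.014 m and contact force between the fingers and tube below 0.1 N), for 0.2 s.
At the end, for the whole second after the job is handed in: V-block upright on the vise bed within 13 mm of the jaws' middle, groove within 0.2 rad of the jaw faces' direction; can, jack and tube upright, each within 15 mm of its start position (any yaw); all released and at rest (horizontal distance between vblock and vise_seat below 0.013 m and z of vblock in the frame of vise_seat between -0.004 and 0.004 m and angle between vblock's own z axis and vertical below 0.08 rad and angle between the x axis of vblock and the y axis of vise_seat, either way round below 0.2 rad and contact force between the fingers and vblock below 0.1 N and linear speed of each of vblock, spray_can, screw_jack, tube below 0.02 m/s and angular speed of each of vblock, spray_can, screw_jack, tube below 0.2 rad/s and distance of each of spray_can, screw_jack, tube from where it was at the start of the episode below 0.015 m and angle between each of spray_can, screw_jack, tube's own z axis and vertical below 0.1 rad and contact force between the fingers and spray_can below 0.1 N and contact force between the fingers and screw_jack below 0.1 N and contact force between the fingers and tube below 0.1 N); the robot touches nothing.
It fails at once if the V-block, can, jack or tube is tipped by more than 0.7 rad (angle between any of spray_can, screw_jack, tube, vblock's own z axis and vertical above 0.7 rad).
It fails at once if the hammer, wrench or drill is moved by more than 30 mm (distance of any of hammer, wrench, drill from where it was at the start of the episode above 0.03 m).
It also fails if it takes over 152 s, if anything falls off the work surface, if the arm or the gripper's body presses on something with over 40 N, if the wrist force passes 120 N, or if a joint passes its speed limit or range.

## Working session

There is one attempt and no reset: what is moved stays moved. The work goes in short steps, each a Python script; the robot and the scene stay as the last script left them, time stands still between calls to the robot, and variables do not carry over. Pictures are saved under pics/ and viewed, at most 14 in all, crops included, and the job is handed in when it is done.

```bash
mkdir -p pics
cat > h.py <<'E'
import numpy as np, cv2, pickle
from bench import robot
from scipy.spatial.transform import Rotation as R
def cap(name,fn):
    d=robot.get_image(name); cv2.imwrite(f'pics/{fn}.png',d['img']); pickle.dump(d,open(f'pics/{fn}.pkl','wb'))
    return d
def rot(d):
    o=np.array(d['orientation'],float)
    return o if o.shape==(3,3) else R.from_euler('xyz',o).as_matrix()
def ray(d,u,v):
    f=200/np.tan(np.radians(d['fovy'])/2)
    r=rot(d)@np.array([(u-d['cx'])/f,(v-d['cy'])/f,1.]); return np.array(d['eye'],float),r
def atz(d,u,v,z):
    e,r=ray(d,u,v); return e+r*(z-e[2])/r[2]
def proj(d,p):
    f=200/np.tan(np.radians(d['fovy'])/2)
    c=rot(d).T@(np.array(p,float)-np.array(d['eye'])); return np.array([d['cx']+f*c[0]/c[2],d['cy']+f*c[1]/c[2]])
def tri(*obs):
    A=np.zeros((3,3));b=np.zeros(3)
    for d,u,v in obs:
        e,r=ray(d,u,v); r=r/np.linalg.norm(r); M=np.eye(3)-np.outer(r,r); A+=M;b+=M@e
    return np.linalg.solve(A,b)
def load(fn): return pickle.load(open(f'pics/{fn}.pkl','rb'))
E
python3 - <<'E'
from h import *
for n in('top','side','wrist'):
    d=cap(n,n+'0'); print(n,d['fovy'],d['cx'],d['cy'],d['eye'],d['orientation'])
print(robot.current_tcp_pos(),robot.current_eef_rot(),robot.current_t())
E
```

```text
top 42.12696408266848 325.11745305423204 204.0391229035278 [ 475.475746    -15.80706145 1400.70489927] [-3.05462925  0.0147503  -1.59916233]
side 56.096628507593316 317.40001955576196 202.4088469550654 [327.18623273 793.3068434  625.60098401] [-2.15864696  0.0070657  -2.8178326 ]
wrist 63.80446121941694 319.9358855134648 199.61904022574234 [ 314.58140626 -458.21139255  384.15278478] [ 2.85872987e+00  1.99365135e-03 -1.11010589e+00]
[ 244.48124082 -492.23355849  218.01524773] [-3.14023530e+00 -2.62388873e-04  4.60809011e-01] 0.15
```

View pics/top0.png

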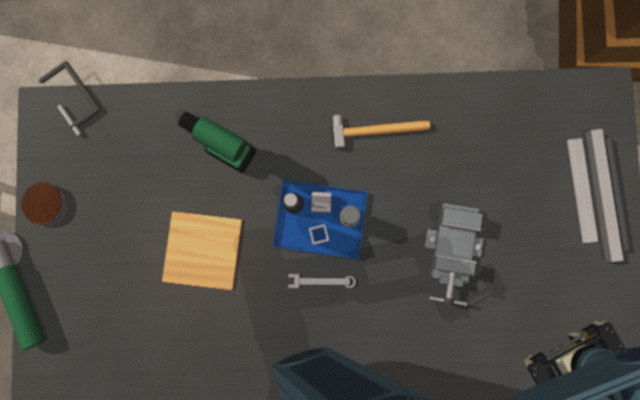

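View pics/side0.png

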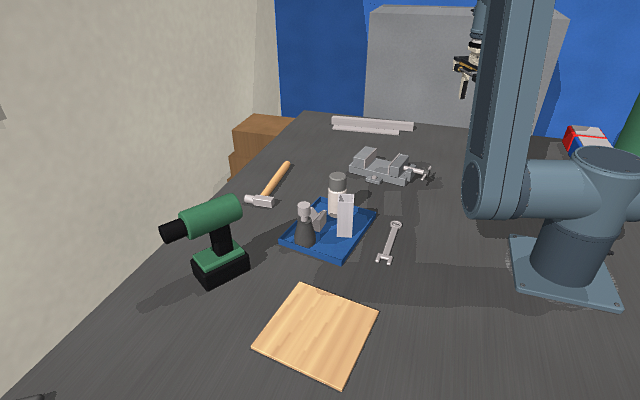

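The top view shows the board at (202,250), the tray at (320,218) and the vise at (457,240). In the tray are the jack or can at (292,203), the V-block at (321,202), the can at (350,216) and the tube at (319,235). In the side view the jack has a bright head at (304,210) and the can a grey cap at (337,180).

Run:
```python
from h import *
t=load('top0');s=load('side0')
for n,u,v,z in [('jack',292,201,118),('vb',321,202,43),('can',350,214,128),('tube',319,234,113),('board',202,250,9),('tray',321,219,0),('vise',457,242,30)]:
    p=atz(t,u,v,z); print(n,p.round(), proj(s,p).round())
w=[]
# two wrist views from above the tray
c=atz(t,321,219,0)
for i,(dx,dy) in enumerate([(-60,-40),(-60,60)]):
    robot.move_ptp([c[0]+dx-60,c[1]+dy,330],[np.pi,0,0.0])
    robot.sleep(.3); d=cap('wrist',f'w{i}'); print(d['eye'],d['orientation'],robot.current_tcp_pos())
    w.append(d['img'])
```

```text
jack [598.  82. 118.] [306. 203.]
vb [600.  12.  43.] [315. 212.]
can [561. -61. 128.] [337. 174.]
tube [514.  17. 113.] [346. 197.]
board [484. 335.   9.] [318. 325.]
tray [558.  14.   0.] [330. 228.]
vise [ 485. -342.   30.] [381. 164.]
[516.16592582 -27.19649134 496.00935555] [ 2.85790137e+00  2.64025443e-04 -1.57173710e+00] [437.94291145 -26.69423574 329.86238054]
[516.2429437   72.33726721 496.16056141] [ 2.85818276e+00  2.66087052e-05 -1.57258052e+00] [438.06504277  72.85149142 329.95554451]
```

View pics/w0.png

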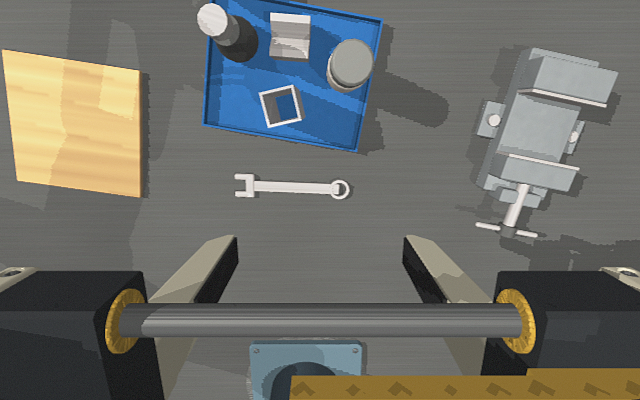

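View pics/w1.png

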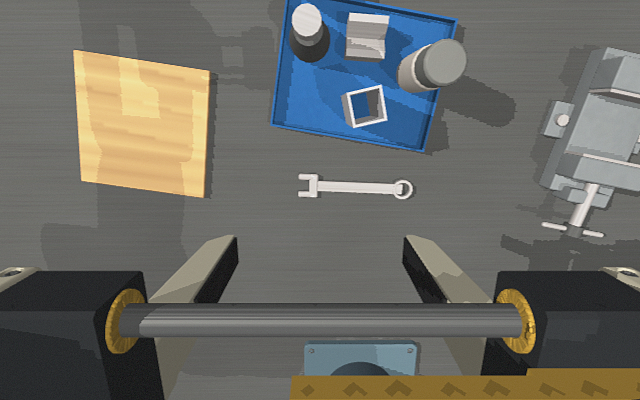

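Both wrist views show the whole tray high in the frame: tube opening at (281,106) and (364,107), V-block at (290,35) and (367,35), can at (352,62) and (445,62). For precision I'll take closer, better-centred pictures.

Run:
```python
from h import *
for i,dy in enumerate([-45,45]):
    robot.move_ptp([498,14+dy,290],[np.pi,0,0.0])
    robot.sleep(.3); d=cap('wrist',f'c{i}'); print(d['eye'].tolist() if hasattr(d['eye'],'tolist') else d['eye'])
    p=[proj(d,q) for q in ([470,-90,0],[470,120,0],[640,-90,60],[640,120,60])]; print(np.round(p).tolist())
    cv2.imwrite(f'pics/c{i}x.png',cv2.resize(d['img'][0:240,140:500],None,fx=2.2,fy=2.2,interpolation=cv2.INTER_CUBIC))
print(robot.current_t())
```

```text
[575.8453690188887, -30.302820358682794, 457.0537806687964]
[[361.0, 182.0], [217.0, 182.0], [373.0, 48.0], [187.0, 47.0]]
[576.2779599475263, 57.64270080840631, 456.1863366401107]
[[421.0, 182.0], [277.0, 182.0], [451.0, 47.0], [265.0, 47.0]]
4.9333
```

View pics/c0x.png

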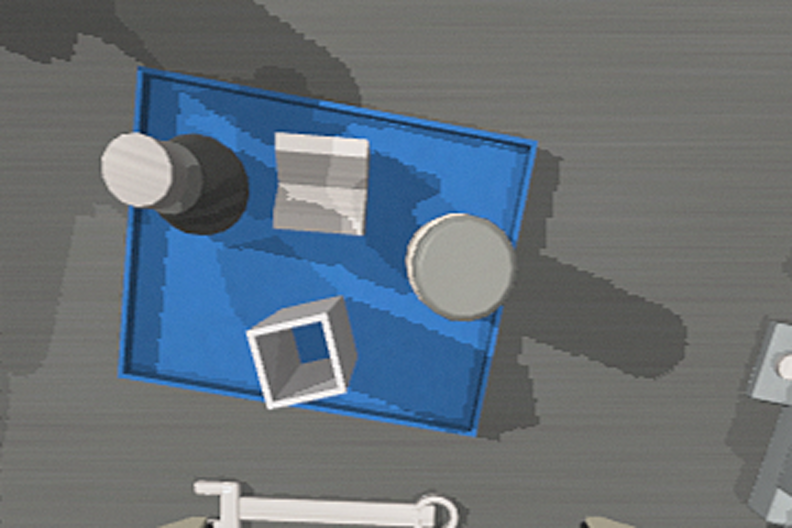

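View pics/c1x.png

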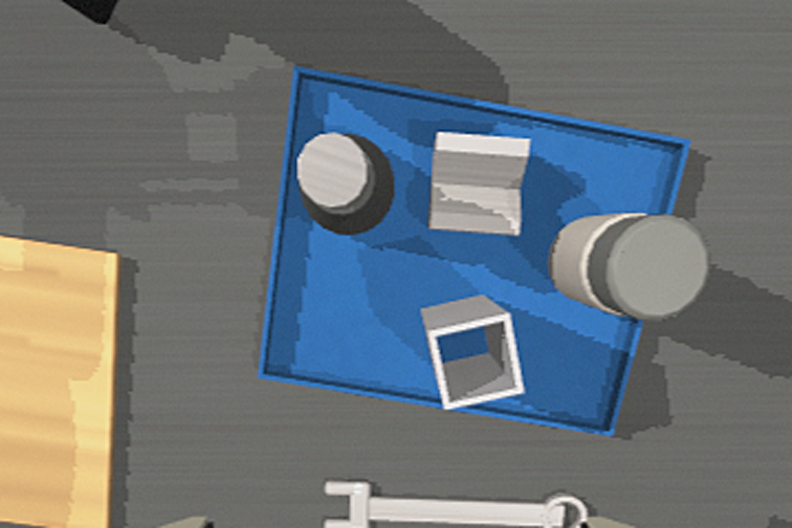

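The crops are clear. In c0x the jack head is at (136,170), the can cap at (460,266), the tube rim centre at (297,361) and the V-block at (320,184). In c1x the same things are at (332,171), (658,267), (476,361) and (479,184).

Run:
```python
from h import *
c0,c1=load('c0'),load('c1')
def T(a,b): return tri((c0,140+a[0]/2.2,a[1]/2.2),(c1,140+b[0]/2.2,b[1]/2.2))
print('jack',T((136.5,170),(332.5,171)).round(1)); print('can',T((460,266),(658,267)).round(1))
def quad(n,A,B):
    P=np.array([T(a,b) for a,b in zip(A,B)]); print(n,P.round(1).tolist(),'c',P.mean(0).round(1))
    for i in range(4):
        e=P[(i+1)%4]-P[i]; print('   len',np.linalg.norm(e).round(1),'yaw',np.degrees(np.arctan2(e[1],e[0])).round(1))
quad('tube',[(247,331),(328,312),(346,391),(268,409)],[(428,332),(509,313),(522,391),(445,408)])
quad('vb',[(275,133),(369,140),(363,235),(273,227)],[(437,132),(530,140),(520,235),(430,228)])
quad('tray',[(140,69),(536,143),(474,435),(119,376)],[(297,68),(690,142),(612,435),(260,376)])
# vise and board closeups
v=[-1]
for n,x,y in[('v0',425,-382),('v1',425,-302),('b0',424,300),('b1',424,370)]:
    try:
        robot.move_ptp([x,y,290],[np.pi,0,0.0]); robot.sleep(.3); d=cap('wrist',n); 
        cv2.imwrite(f'pics/{n}x.png',cv2.resize(d['img'][0:240,140:500],None,fx=2.2,fy=2.2,interpolation=cv2.INTER_CUBIC))
    except robot.MotionError as e: print(n,e)
print(robot.current_t())
```

```text
jack [603.2  85.9 119.2]
can [562.  -58.9 132.9]
tube [[530.4, 42.1, 111.8], [539.2, 2.7, 109.0], [500.3, -5.4, 109.6], [492.4, 33.3, 114.2]] c [515.6  18.2 111.1]
   len 40.5 yaw -77.3
   len 39.7 yaw -168.2
   len 39.8 yaw 101.5
   len 39.0 yaw 13.0
vb [[628.7, 35.3, 42.5], [625.2, -15.6, 40.5], [575.4, -11.9, 44.1], [579.4, 38.5, 43.4]] c [602.2  11.6  42.6]
   len 51.1 yaw -94.0
   len 50.1 yaw 175.8
   len 50.6 yaw 85.4
   len 49.4 yaw -3.8
tray [[664.5, 112.5, 21.0], [626.2, -110.6, 20.8], [452.1, -80.7, 20.5], [490.8, 142.5, 21.8]] c [558.4  15.9  21. ]
   len 226.3 yaw -99.7
   len 176.7 yaw 170.3
   len 226.6 yaw 80.2
   len 176.3 yaw -9.8
10.9333
```

Run:
```python
import cv2,numpy as np
a=cv2.imread('pics/v0.png')[0:240,160:480];b=cv2.imread('pics/v1.png')[0:240,160:480]
r=[cv2.resize(x,None,fx=2.45,fy=2.45,interpolation=cv2.INTER_CUBIC) for x in(a,b)]
for i in(0,1): cv2.imwrite(f'pics/vv{i}.png',r[i])
a=cv2.imread('pics/b0.png')[0:260,100:500];b=cv2.imread('pics/b1.png')[0:260,100:500]
cv2.imwrite('pics/bb.png',np.vstack([a,b]))
```

```text
(no output)
```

View pics/vv0.png

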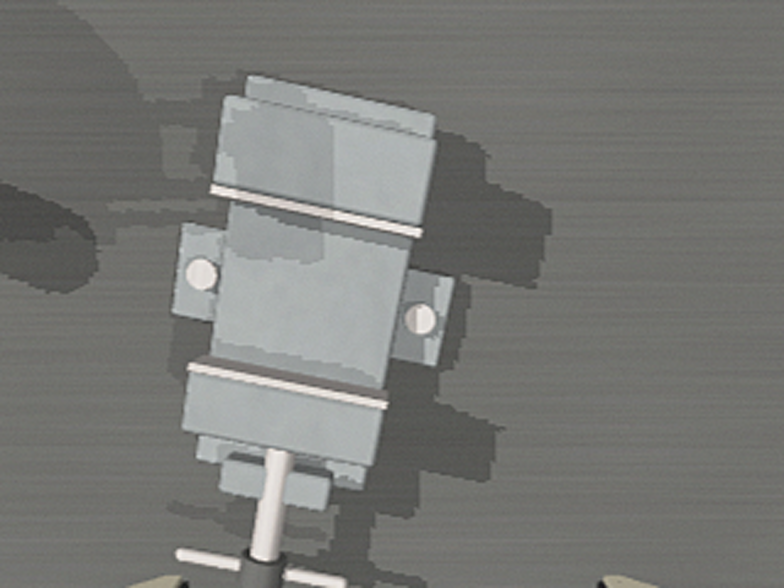

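View pics/vv1.png

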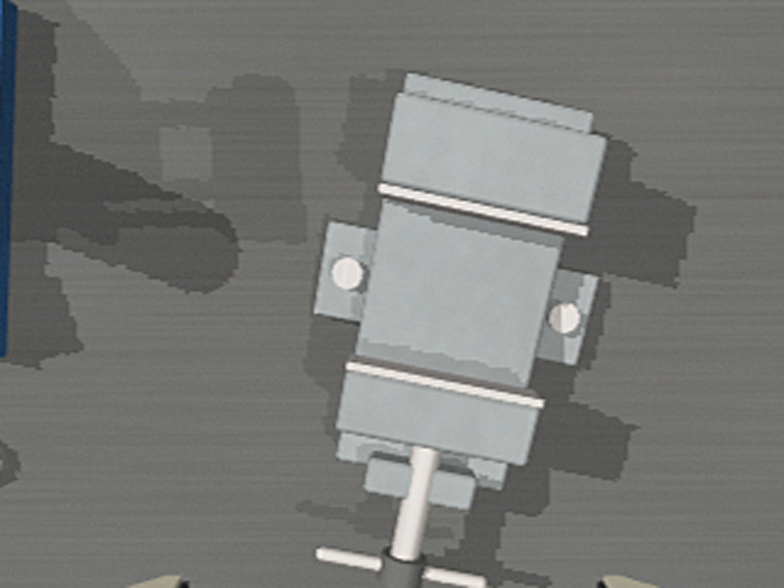

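View pics/bb.png

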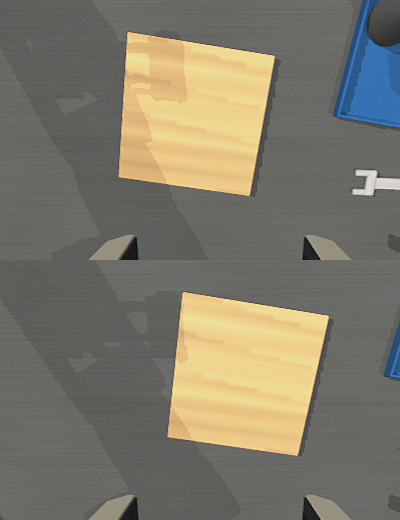

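The vise's jaw plates show as white strips: far edge (211,192)-(419,236), near edge (190,364)-(387,401) in vv0. The board corners in the upper half of bb are (127,32), (274,56), (250,195) and (119,178).

Run:
```python
from h import *
def quad(n,f0,f1,A,B,s,x0):
    c0,c1=load(f0),load(f1)
    P=np.array([tri((c0,x0+a[0]/s,a[1]/s),(c1,x0+b[0]/s,b[1]/s)) for a,b in zip(A,B)]); print(n,P.round(1).tolist(),'c',P.mean(0).round(1))
    for i in range(4):
        e=P[(i+1)%4]-P[i]; print('   len',np.linalg.norm(e).round(1),'yaw',np.degrees(np.arctan2(e[1],e[0])).round(1))
quad('vise','v0','v1',[(211,192),(419,236),(387,401),(190,364)],[(379,190),(586,234),(544,400),(348,362)],2.45,160)
quad('board','b0','b1',[(127,32),(274,56),(250,195),(119,178)],[(183,32),(329,56),(298,195),(168,177)],1,100)
```

```text
vise [[534.1, -297.3, 65.7], [514.5, -394.3, 67.9], [435.7, -379.2, 65.6], [454.2, -281.4, 63.9]] c [ 484.6 -338.1   65.8]
   len 99.0 yaw -101.4
   len 80.2 yaw 169.1
   len 99.5 yaw 79.3
   len 81.4 yaw -11.2
board [[591.0, 414.7, 14.5], [563.1, 230.9, 15.8], [378.6, 255.8, 7.2], [405.1, 442.8, 9.2]] c [484.4 336.   11.7]
   len 185.9 yaw -98.6
   len 186.4 yaw 172.3
   len 188.9 yaw 81.9
   len 188.0 yaw -8.6
```

Everything agrees with the given sizes: vise gap 80, V-block 50, tube 40, board about 188. Next I move the three to the board, can first.

```bash
cat >> h.py <<'E'
D=np.radians
START=dict(can=(562.,-58.9),jack=(603.2,85.9),tube=(515.6,18.2))
YAW0=dict(can=0.,jack=0.,tube=D(12.5)); BY=D(-9.5); TB=D(-9.5)
GH=dict(can=107,jack=102,tube=94)   # grasp height above underside
SLOT={n:tuple(np.array([484.4,336])+R.from_euler('z',BY).as_matrix()[:2,:2]@p) for n,p in dict(can=(58,-40),jack=(0,42),tube=(-58,-40)).items()}
def pick(xy,yaw,gz,open_=1.0,zt=260):
    o=[np.pi,0,yaw]; z=gz-19
    robot.move_ptp([*xy,zt],o); robot.move_gripper(open_)
    robot.move_linear([*xy,z+30],o,speed=200); robot.move_linear([*xy,z],o,speed=60)
    robot.move_gripper(0.0); print('grip',round(robot.current_gripper_width()*93,1),'F',round(float(np.max(robot.current_finger_force())),1))
    robot.move_linear([*xy,z+25],o,speed=60); robot.move_linear([*xy,zt],o,speed=200)
def place(xy,yaw,gz,open_=0.9,zt=260):
    o=[np.pi,0,yaw]; z=gz-19
    robot.move_linear([*xy,zt],o,speed=220); robot.sleep(.2)
    robot.move_linear([*xy,z+15],o,speed=150); robot.move_linear([*xy,z+2],o,speed=40); robot.sleep(.2)
    hit=robot.move_linear([*xy,z-3],o,speed=15,f_stop=5)
    print('down',hit,'z err',round(robot.current_tcp_pos()[2]-z,1),'width',round(robot.current_gripper_width()*93,1))
    robot.move_gripper(open_); robot.sleep(.2)
    robot.move_linear([*xy,z+30],o,speed=60); robot.move_linear([*xy,zt],o,speed=250)
E
python3 - <<'E'
from h import *
for n in('can','jack','tube'):
    print(n,np.round(SLOT[n])); pick(START[n],YAW0[n],3+GH[n]); place(SLOT[n],TB,9+GH[n]); print(robot.current_t())
    if n=='can': cap('side','s_can')
cap('side','s1'); cap('top','t1')
E
```

```text
can [535. 287.]
grip 48.0 F 30.0
down True z err -0.1 width 48.1
22.85
jack [491. 377.]
grip 31.8 F 30.0
down True z err -0.2 width 31.4
34.5833
tube [421. 306.]
grip 39.7 F 30.0
down True z err -0.2 width 39.7
46.6583
```

Run:
```python
from h import *
a=load('s1')['img'][150:400,200:440]
robot.move_ptp([498,14,290],[np.pi,0,0]); robot.sleep(.3); d=cap('wrist','c2')
b=d['img'][0:240,160:480]
cv2.imwrite('pics/m1.png',np.hstack([cv2.resize(a,(330,344)),cv2.resize(b,(458,344),interpolation=cv2.INTER_CUBIC)]))
for f in(-1,1): pass
P=[(628.7,35.3,42.6),(625.2,-15.6,42.6),(575.4,-11.9,42.6),(579.4,38.5,42.6)]
print([((proj(d,p)-[160,0])*458/320+[330,0]).round().tolist() for p in P])
```

```text
[[534.0, 86.0], [595.0, 91.0], [590.0, 153.0], [531.0, 148.0]]
```

View pics/m1.png

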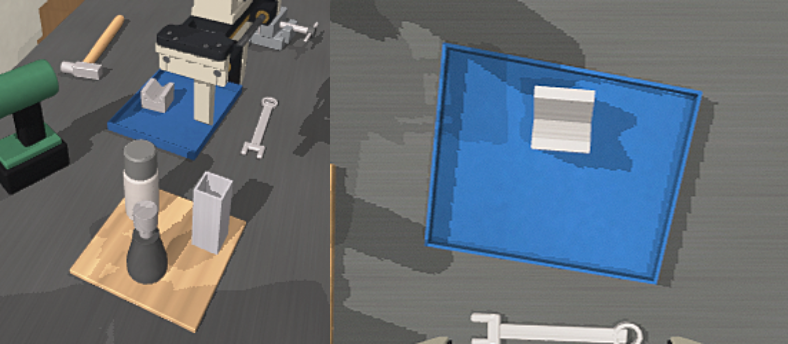

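The right part shows the V-block unmoved, with its corners (534,86), (595,91), (590,153) and (531,148) matching the prediction. The left part shows all three standing on the board. Now the V-block goes to the vise.

Run:
```python
from h import *
pick((602.2,11.6),D(-4.2),3+22); place((484.6,-338.1),D(-11),30+22,open_=0.75); print(robot.current_t())
for n,y in(('p0',-378),('p1',-298)):
    robot.move_ptp([425,y,290],[np.pi,0,0]); robot.sleep(.3); d=cap('wrist',n)
a,b=[cv2.resize(load(n)['img'][40:200,200:440],(400,267),interpolation=cv2.INTER_CUBIC) for n in('p0','p1')]
cv2.imwrite('pics/m2.png',cv2.resize(load('p0')['img'][30:190,210:430],None,fx=3.5,fy=3.5,interpolation=cv2.INTER_CUBIC))
```

```text
grip 49.8 F 30.0
down True z err -0.0 width 49.6
60.6417
```

View pics/m2.png

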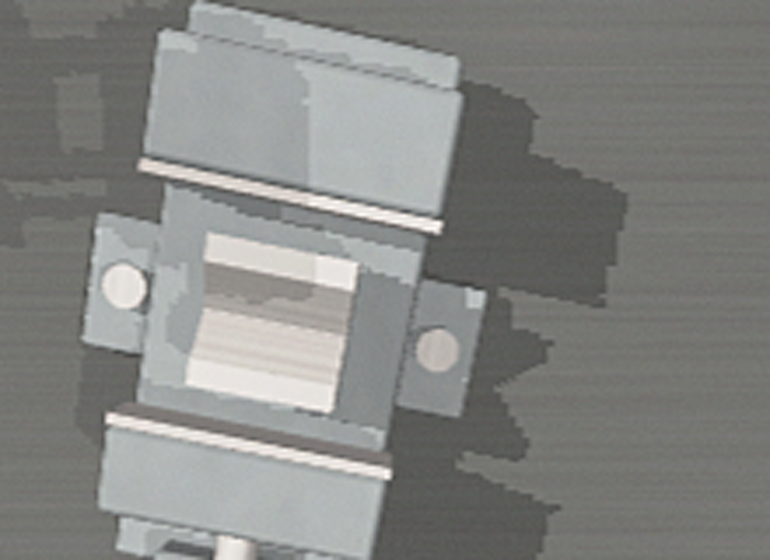

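The V-block stands between the jaws, parallel to them, with its top corners at (207,234), (358,263), (332,412) and (187,384). I'll check the centre numerically and then return the three, tube first and can last.

Run:
```python
from h import *
d=load('p0'); P=np.array([atz(d,210+u/3.5,30+v/3.5,70) for u,v in[(207,234),(358,263),(332,412),(187,384)]])
c=P.mean(0); print(c.round(1), np.hypot(c[0]-484.6,c[1]+338.1))
e=P[1]-P[0]; print(np.degrees(np.arctan2(e[1],e[0])))
assert np.hypot(c[0]-484.6,c[1]+338.1)<7
for n in('tube','jack','can'):
    pick(SLOT[n],TB,9+GH[n],open_=.9); place(START[n],YAW0[n],3+GH[n]); print(n,robot.current_t())
robot.move_ptp([498,14,290],[np.pi,0,0]); robot.sleep(.3); d=cap('wrist','c3'); cap('side','s3')
for n,h in(('tube',113),('jack',118),('can',128)): print(n,proj(d,[*START[n],h]).round(1)*2-[280,0])
cv2.imwrite('pics/m3.png',cv2.resize(d['img'][0:240,140:500],None,fx=2,fy=2,interpolation=cv2.INTER_CUBIC))
```

```text
[ 484.7 -339.1   70. ] 1.0037535506103217
-100.39793907488855
grip 39.7 F 30.0
down True z err -0.2 width 40.0
tube 75.025
grip 31.6 F 30.0
down True z err -0.2 width 31.5
jack 86.8917
grip 47.8 F 30.0
down True z err -0.1 width 47.6
can 97.8917
tube [350.4 329.4]
jack [211.6 155. ]
can [505.2 241.8]
```

View pics/m3.png

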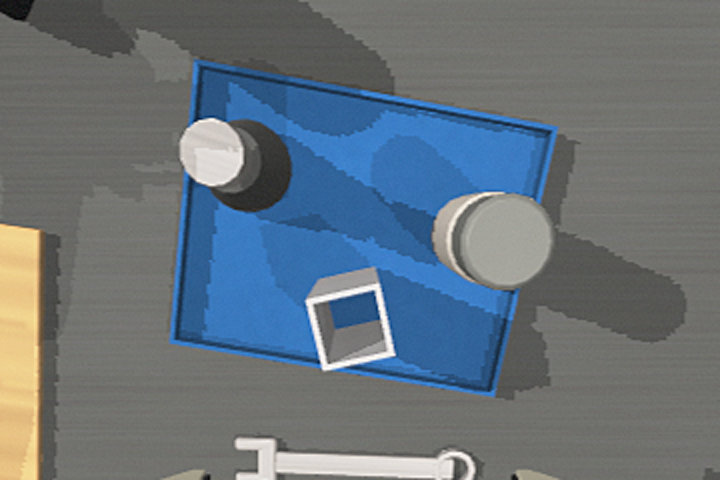

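View pics/s3.png

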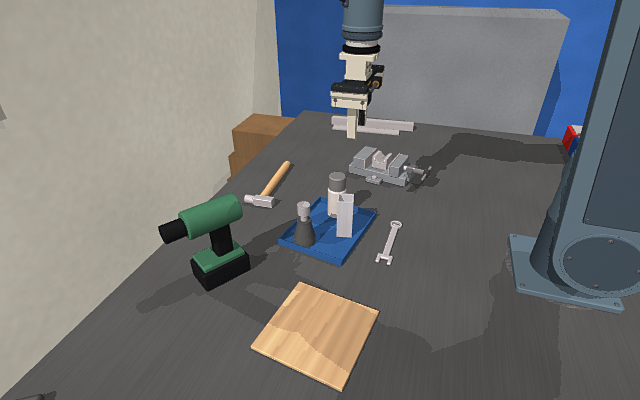

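The jack head at (212,153), can cap at (505,240) and tube rim at (350,327) in m3 match the predicted start spots to within 2 px. The side view matches the start, with the V-block now in the vise and the bystanders untouched.

```bash
python3 -c "
from h import *
print(robot.hand_in())"
```

```text
the job is handed in; nothing more can be done
None
```

The job is handed in at about 98 s of the 152 s allowed: the V-block sits in the vise about 1 mm from centre by my camera measurement, the can, jack and tube stand back on their start spots as closely as the pictures show (within 2 px), and the hammer, wrench and drill look untouched; no verdict came back.

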